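# Shut the tilt-out bin and lock it with the T-toggle

### The job

Push the pale grey tilt-out bin fully shut under the cedar shelf, then take the black-winged T-toggle from its wooden rest, feel it down through the slot in the brass latch plate, press it home against its spring and give it a quarter turn so that it springs up locked crosswise under the plate and holds the bin. Work gently, without forcing the toggle, the shelf or the bin, leave the toggle standing locked, and do not disturb the lids and jars on the shelf.

Things in the scene. Friction and masses are not known exactly. Their poses are not given: they have to be found in the camera images.
- shelf: Fixed cedar shelf board, 160 mm deep (x), 560 long (y), 18 thick, on a low tiled upstand; carries bin, latch plate and spring. Origin at counter level (world z = 0); board from x = -75 to +85 mm, top face 170 mm above the origin. +x points away from the robot at yaw 0, z up. A brass latch plate 74 (x) by 84 (y) by 10 mm lies on the board on rubber packing 0 to 6 mm thick.
- slot (a point): Where the brass plate's slot was first marked out: shelf x -25, y -11.5 mm, 183 above the counter; axes as the shelf's. Slot 37 mm long (x), 11 wide (y), edges square. The plate was packed and screwed on by hand: its true slot centre agrees in x but lies 3 to 20 mm from this point towards the shelf's +y, and its top up to 3 mm higher or lower; it is fixed, so see or feel for it.
- bin (a joint): Tilt of the bin in rad: 0 is fully shut (a hard stop), positive is tilted out, top towards the robot (-x of the shelf), 0.4 at most. Stiff hinge (about 3 N at the top edge moves it) that stays where left; hinge line along the shelf's y at shelf x = -40 mm, 50 mm above the counter.
- bin_front (a point): Middle of the outer face of the pale grey bin's front wall (240 mm wide), 25 mm below its top edge: push here to shut it, towards the shelf's +x. Shut, it lies at shelf x = -85 mm (10 mm in front of the board's edge), 150 mm above the counter; the top edge then stands 5 mm above the board.
- rest: Fixed pale wooden block 56 by 56 by 38 mm on the shelf, with a 12 mm square hole for the toggle's nose. Origin at the centre of its underside.
- toggle: T-toggle, about 70 g, upright in the rest, cross-bar on top of the block. Origin on its axis at the underside of the steel cross-bar, z up. Cross-bar 32 mm long (x), 8 wide (y), z 0 to 8. Blunt round nose, 8 mm diameter, down to z = -34. Above the bar an 8 mm shank; black grip wing from z = 25 to 60, 36 long (x, parallel with the bar), 12 thick (y).
- olla_lid: Stoneware olla lid, 110 mm diameter, 46 mm tall with its knob, loose on the shelf; origin at the underside's centre. Leave alone.
- jar_a: Empty square glass jar 58 by 58 by 72 mm, loose on the shelf; origin at the underside's centre. Leave alone.
- jar_b: Second empty square glass jar, same size. Leave alone.
- orange_lid: Small orange silicone lid, 60 mm diameter, 14 mm tall with its knob, loose on the shelf; origin at the underside's centre. Leave alone.
- groove (a point): Marked-out centre of the cross groove's roof in the plate's underside, 6 mm below the plate's top (shifted with the slot). The groove is 13 mm wide, 4 mm deep and runs along the shelf's y through the slot's centre; beside groove and slot the underside is 10 mm below the plate's top.
- pad (a point): Marked-out centre (shifted with the slot) of the sprung steel pad's face at rest, 10 mm below the plate's top. It pushes the toggle's cross-bar up with about 2 N at first and 0.45 N more per mm, travels 14 mm, and has a 16 mm square hole for the nose.
- bin_web (a point): Centre of the hole (16 mm in x, 38 in y) in the web across the bin's mouth; the web is 6 mm thick, its top face (this point) 24 mm below the board's top when shut. The hole lies under the slot only when the bin is shut; otherwise the web blocks the toggle's nose.
- collar (a point): Underside of the toggle's 24 mm stop collar (4 mm thick), 21 mm above its origin. Pressed until the collar meets the plate, the bar is 3 mm clear below the plate's underside and can turn a quarter turn either way; let up, it springs 7 mm into the cross groove, its origin 14 mm below the plate's top.
Not all that is in view belongs to the job. Of the things like the toggle, leave any that is orange; of the rest the smaller one is meant.

How it is judged:
By the outcome, as a careful person would: the job done as asked, in the order asked, and still so for the second after the job is handed in, with the robot touching nothing.
It also fails if it takes over 67 s, if anything falls off the work surface, if the arm or the gripper's body presses on something with over 40 N, if the wrist force passes 120 N, or if a joint passes its speed limit or range.

### The arm

A 7-joint arm with a two-finger parallel gripper is mounted at the origin on the work surface. World frame = base frame: x ahead of the robot, y to its left, z up, the work surface at z = 0. Lengths are in m, angles in rad, forces in N, time in s.
With the tool pointing down it reaches from about 0.425 to 0.875 m from the base axis. Payload 8.4 kg.
Tool frame: the origin (TCP) lies at the very end of the fingers, on their centre line; the grasp point (between the pads) lies arm.grip_point_offset behind it (arm.grip_point_offset is the distance from the TCP to the grasp point, in m); z points along the fingers, y is the line along which they close (so a half turn about z gives the same grasp; the last joint's range is limited). The gripper opens to 87 mm and grips with 3 to 60 N. Pads are 19 mm wide; open, the fingers measure 117 mm over their backs; the gripper's body (75 mm by 190 mm) begins 51 mm behind the grasp point.
Start: joints at [-1.414, 0.333, 0.04, 1.465, -0.013, 1.343, -0.059], TCP at [0.164, 0.629, 0.223] pointing down, gripper open.
Joint ranges: [-2.58, 2.58], [-0.38, 2.09], [-1.3, 1.39], [0.25, 2.4], [-1.5, 4.64], [0.08, 2.09], [-2.65, 2.65]. Speed limits (rad/s): [2.22, 2.22, 2.79, 2.79, 3.14, 3.14, 3.14].

### API

Orientations are given as a unit quaternion [w, x, y, z].
In Python, from workcell import arm gives the robot as it stands. Calls block until the motion is done:
- arm.reach(position, orientation): joint-space move of the TCP to a pose.
- arm.servo_line(position, feed=0.15, rot=None): straight line of the TCP; rot=None keeps the orientation; feed is the mean speed in m/s.
- arm.goto_joints(angles): joint-space move.
- arm.gripper_to(opening, newtons=None): finger opening in m; newtons is the grip in N (None keeps the last); returns when the fingers have stopped.
- arm.dwell(seconds).
- arm.ik(position, orientation): joint angles nearest the present ones, or None.
- arm.capture(name): name is "scene" or "top"; returns the picture (480x640x3 uint8, red, green, blue); there is no depth.
- arm.camera_model(name): a dict with "camera_matrix" (3x3 intrinsics, pixels), "rvec" (rotation vector, rad) and "tvec" (3), from world to camera coordinates, as OpenCV has them. Camera axes: x right, y down, z forward; pixel columns grow to the right and rows downward; lengths in m; the calibration is good to about 2 mm. A picture is of the moment at which its call begins. camera_model takes no time and is no camera call.
A pose or a line that the arm cannot do raises arm.Unreachable and nothing moves.
- arm.hand_in(): hands the job in; it is judged then, once.
Trained networks look in the newest picture that a camera, given by its name, has taken for a name from the list of things; names that differ only in an ending like _2 or _b are one class to them, and where a whole thing is asked for, a point or a joint stands for the part that bears it (a point fixed in the world has none). Each returns a list of dicts, best first, with "p" (0 to 1); they miss things now and then, are a little off and sometimes report something else, mostly with a low value. They report only what shows in the picture. A call takes as long as a camera call. They do not tell look-alikes from the thing itself.
- arm.recognise(camera, target): "centre" ([column, row] in pixels, amid what is visible of it).
Readings, each from a call of its own:
- arm.read_time(): time.
- arm.read_qpos(): joint angles.
- arm.read_joint_vel(): joint speeds.
- arm.read_joint_efforts(): joint torques, N m.
- arm.read_tcp_pos(): TCP position.
- arm.read_tool_rot(): TCP orientation.
- arm.read_ft_force(): force on the tool from outside, world axes, zero at the start.
- arm.read_ft_torque(): the same for the moment, N m.
- arm.read_gripper_width(): finger opening in m.
- arm.read_finger_force(): force on a finger pad.
Only numpy, scipy, OpenCV 4.12 (cv2) and the standard library are available. Lean on these libraries where they do the work, as an engineer would, in place of code of your own. Each camera call takes 0.05 s, during which the arm holds its last target. There are 200 camera calls.

## Working session

There is one attempt and no reset: what is moved stays moved. The work goes in short steps, each a Python script; the robot and the scene stay as the last script left them, time stands still between calls to the robot, and variables do not carry over. Pictures are saved under pics/ and viewed, at most 10 in all, crops included, and the job is handed in when it is done.

```bash
mkdir -p pics; ls; cat > h.py <<'E'
import numpy as np, cv2
from workcell import arm
from scipy.spatial.transform import Rotation as R
def cam(n):
    m=arm.camera_model(n); K=np.array(m["camera_matrix"],float); Rm=cv2.Rodrigues(np.array(m["rvec"],float))[0]; t=np.array(m["tvec"],float).ravel()
    return K,Rm,t
def ray(n,px,z):
    K,Rm,t=cam(n); c=-Rm.T@t; d=Rm.T@np.linalg.inv(K)@np.array([px[0],px[1],1.])
    return c+d*(z-c[2])/d[2]
def proj(n,P):
    K,Rm,t=cam(n); q=K@(Rm@np.array(P,float)+t); return q[:2]/q[2]
def save(n,f):
    im=arm.capture(n); cv2.imwrite('pics/'+f,cv2.cvtColor(im,cv2.COLOR_RGB2BGR)); return im
def quat(yaw): # tool down, tool x at yaw
    r=R.from_euler('z',yaw)*R.from_euler('x',np.pi); q=r.as_quat(); return [q[3],q[0],q[1],q[2]]
E
python3 - <<'E'
from h import *
print(arm.grip_point_offset, arm.read_tool_rot(), arm.read_time())
for n in ("scene","top"):
    save(n,n+"0.png"); K,Rm,t=cam(n); print(n,(-Rm.T@t).round(3),K[0,0],Rm.round(2).tolist())
    for o in ("toggle","rest","slot","shelf","bin_front","bin","olla_lid","jar_a","orange_lid","groove"):
        try: print(o,[(np.round(d["centre"]).tolist(),round(d["p"],2)) for d in arm.recognise(n,o)])
        except Exception as e: print(o,e)
E
```

```text
pics
0.0187 [-4.03412135e-05  1.27538822e-01  9.91833270e-01 -7.82324415e-04] 0.0
scene [ 0.974 -0.56   0.943] 590.7576650915132 [[0.82, 0.57, -0.01], [0.42, -0.62, -0.67], [-0.39, 0.54, -0.74]]
toggle [([280.0, 203.0], 0.89), ([341.0, 201.0], 0.71)]
rest [([341.0, 226.0], 0.68)]
slot [([294.0, 303.0], 0.74)]
shelf [([292.0, 307.0], 0.91)]
bin_front [([254.0, 252.0], 0.73), ([405.0, 194.0], 0.52)]
bin [([252.0, 255.0], 0.96)]
olla_lid [([246.0, 325.0], 0.74), ([343.0, 226.0], 0.64), ([346.0, 200.0], 0.54)]
jar_a [([209.0, 366.0], 0.85), ([401.0, 196.0], 0.61)]
orange_lid [([333.0, 278.0], 0.69)]
groove [([294.0, 306.0], 0.66)]
top [0.419 0.039 0.892] 443.7188713687258 [[-0.03, -1.0, 0.02], [-0.98, 0.03, -0.18], [0.18, -0.02, -0.98]]
toggle [([279.0, 339.0], 0.94), ([302.0, 214.0], 0.67), ([261.0, 295.0], 0.66)]
rest [([296.0, 226.0], 0.88), ([368.0, 239.0], 0.19)]
slot [([369.0, 240.0], 0.73)]
shelf [([369.0, 238.0], 0.74)]
bin_front [([370.0, 279.0], 0.6)]
bin [([370.0, 280.0], 0.67)]
olla_lid [([453.0, 226.0], 0.61)]
jar_a [([236.0, 184.0], 0.59), ([523.0, 211.0], 0.58), ([301.0, 213.0], 0.57)]
orange_lid [([358.0, 195.0], 0.97)]
groove [([365.0, 237.0], 0.8), ([523.0, 210.0], 0.51)]
```

View pics/scene0.png

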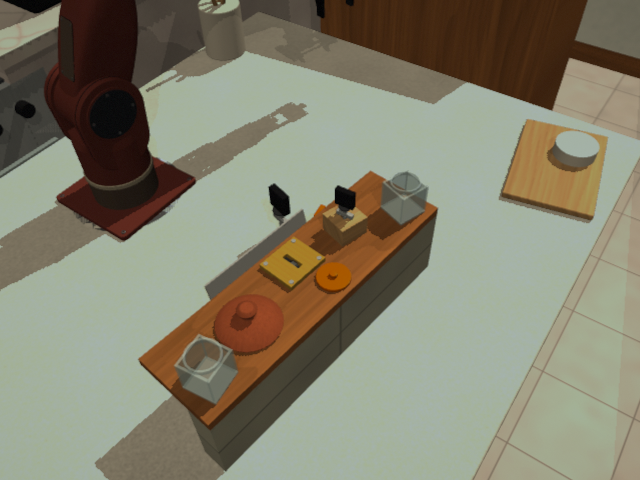

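View pics/top0.png

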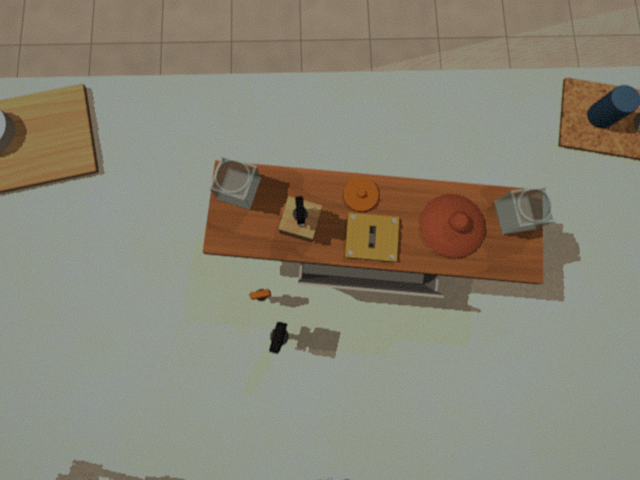

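The scene shows the shelf with the rest, brass plate and lids. There are three T-toggles in the top view: black on the rest (301,212), orange on the counter (261,295) and black on the counter (279,338). The counter black one is farther from the camera but looks at least as large, so the one in the rest is the smaller, and it also stands in the named rest. I'll confirm that in a crop.

```bash
python3 - <<'E'
from h import *
im=cv2.imread('pics/top0.png')
a=cv2.resize(im[170:360,240:420],None,fx=4,fy=4,interpolation=cv2.INTER_CUBIC)[:600]
im2=cv2.resize(im[180:360,230:450],None,fx=3.6,fy=3.3,interpolation=cv2.INTER_CUBIC)
cv2.imwrite('pics/crop0.png',cv2.resize(im[180:360,230:450],(792,594)if 0 else (733,600),interpolation=cv2.INTER_CUBIC))
hsv=cv2.cvtColor(im,cv2.COLOR_BGR2HSV)
for p in ((400,190),(220,240),(360,225),(372,237),(300,212),(279,338),(380,270),(150,300)): print(p,hsv[p[1],p[0]])
# wood corners, by hand
for p in ((214,161),(548,188),(543,283),(204,254)): print(p,ray('top',p,.17).round(4))
# wings: dark pixels
for nm,(x0,x1,y0,y1),z in (("rest",(285,320,190,235),.268),("counter",(262,295,315,360),.09)):
    s=(hsv[y0:y1,x0:x1,2]<60).astype(np.uint8); n,l,st,c=cv2.connectedComponentsWithStats(s); k=1+st[1:,4].argmax()
    ys,xs=np.where(l==k); r=cv2.minAreaRect(np.c_[xs+x0,ys+y0].astype(np.float32)); b=cv2.boxPoints(r)
    print(nm,r,[ray('top',q,z).round(4).tolist() for q in b])
x0,y0=355,218; s=(hsv[y0:258,x0:390,2]<90).astype(np.uint8); n,l,st,c=cv2.connectedComponentsWithStats(s); print(st,c+[x0,y0])
E
```

```text
(400, 190) [ 12 170 123]
(220, 240) [ 13 165 125]
(360, 225) [ 20 161 144]
(372, 237) [14 33 84]
(300, 212) [173 139  22]
(279, 338) [15 81 19]
(380, 270) [20 46 67]
(150, 300) [ 64  13 156]
(214, 161) [0.6881 0.1882 0.17  ]
(548, 188) [ 0.6267 -0.3797  0.17  ]
(543, 283) [ 0.4658 -0.3509  0.17  ]
(204, 254) [0.5285 0.2025 0.17  ]
rest ((300.5, 209.5), (27.0, 13.0), 90.0) [[0.5954, 0.0514, 0.268], [0.595, 0.0325, 0.268], [0.5548, 0.0335, 0.268], [0.5553, 0.0522, 0.268]]
counter ((278.5000305175781, 337.5000305175781), (16.54690170288086, 30.857736587524414), 26.56505012512207) [[0.3721, 0.1129, 0.09], [0.4189, 0.0881, 0.09], [0.4053, 0.0621, 0.09], [0.3587, 0.0872, 0.09]]
[[   0    0   35   40 1285]
 [  13    8    8   22  115]] [[372.01789883 237.61245136]
 [371.8        236.24347826]]
```

View pics/crop0.png

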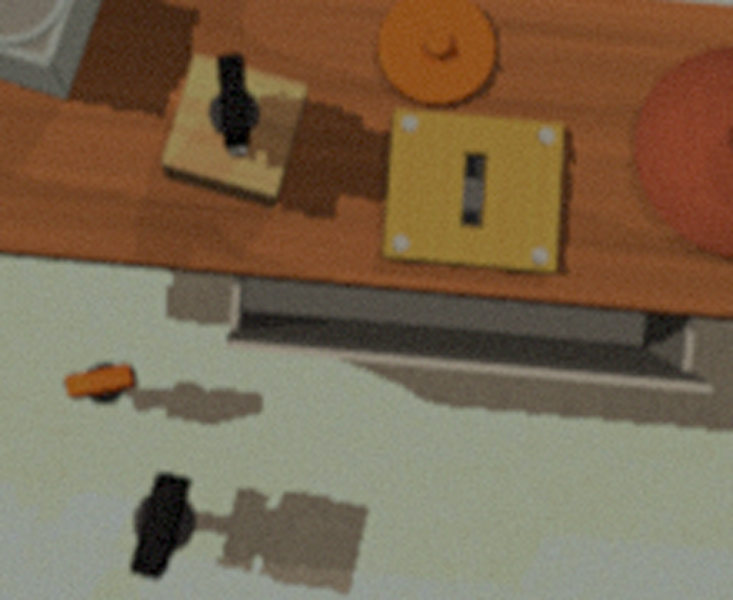

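The crop confirms it: the rest toggle's wing is about 36 mm long and the counter black one about 48 mm, so the rest one (301,212) is meant. The slot is at about (372,237). Next I'll fit the shelf frame, bin and toggle, and check reach.

```bash
python3 - <<'E'
from h import *
from scipy.optimize import least_squares
im=cv2.imread('pics/top0.png'); hsv=cv2.cvtColor(im,cv2.COLOR_BGR2HSV)
m=((hsv[...,0]<18)&(hsv[...,1]>110)&(hsv[...,2]>50)).astype(np.uint8)
F=[];B=[];L=[];Rr=[]
for x in range(215,535,4):
    c=np.where(m[235:300,x])[0]; F.append((x,235+c.max()+.5))
for x in list(range(265,420,4)):
    c=np.where(m[150:190,x])[0]; B.append((x,150+c.min()-.5))
for y in range(210,250,3):
    r=np.where(m[y,195:230])[0]; L.append((195+r.min()-.5,y))
for y in range(240,278,3):
    r=np.where(m[y,520:560])[0]; Rr.append((520+r.max()+.5,y))
W=[np.array([ray('top',p,.17)[:2] for p in S]) for S in (F,B,L,Rr)]
def res(p):
    c,s=np.cos(p[2]),np.sin(p[2]); f=lambda P:np.c_[(P-p[:2])@[c,s],(P-p[:2])@[-s,c]]
    return np.r_[f(W[0])[:,0]+.075,f(W[1])[:,0]-.085,f(W[2])[:,1]-.28,f(W[3])[:,1]+.28]
s=least_squares(res,[.57,-.09,-.113],loss='soft_l1',f_scale=.001); print(s.x,np.split(res(s.x).round(4),np.cumsum([len(w) for w in W])[:-1]).__repr__()[:0])
for w in np.split(res(s.x),np.cumsum([len(w) for w in W])[:-1]): print(np.median(w).round(4),w.std().round(4))
p=s.x; np.save('shelf.npy',p)
c,sn=np.cos(p[2]),np.sin(p[2]); Rm=np.array([[c,-sn],[sn,c]])
inv=lambda P:(Rm.T@(np.array(P)[:2]-p[:2])).round(4)
print('slot',inv(ray('top',(371.8,236.24),.183)),inv(ray('top',(372.3,237),.183)))
print('toggle ctr',inv([.5751,.0424]))
# wing direction by image corners in crop: far/near end centres at z=.268
cr=lambda u,v:(230+(u+.5)*220/733-.5,180+(v+.5)*180/600-.5)
for uv in ((231,56),(238,143)): print('wing end',inv(ray('top',cr(*uv),.268)))
for uv in ((197,56),(306,88),(273,199),(164,168)): print('rest c',inv(ray('top',cr(*uv),.208)))
for uv in ((232,338),(710,388)): 
  for z in (.155,.165):print('bin top',inv(ray('top',cr(*uv),z)))
print('lid,jar', inv(ray('top',(358,195),.178)),inv(ray('top',(453,226),.19)),inv(ray('top',(236,184),.2)))
for x in (-.11,-.13,-.15,-.17):
  for z in (.155,.26):
    P=np.r_[p[:2]+Rm@[x,0],z]
    print(x,z,P.round(3),[arm.ik(P,quat(p[2]+k)) is not None for k in (0,np.pi)])
E
```

```text
[ 0.57182464 -0.08128791 -0.11836902] 
-0.0002 0.0155
0.0004 0.0005
-0.0004 0.0005
0.0003 0.0001
slot [-0.0242  0.0063] [-0.0254  0.0055]
toggle ctr [-0.0114  0.1232]
wing end [0.0078 0.1272]
wing end [-0.0306  0.1205]
rest c [0.023  0.1459]
rest c [0.0121 0.0927]
rest c [-0.0429  0.1035]
rest c [-0.0328  0.156 ]
bin top [-0.1051  0.1177]
bin top [-0.106   0.1174]
bin top [-0.1083 -0.1212]
bin top [-0.1091 -0.1182]
lid,jar [0.0446 0.0332] [ 0.0035 -0.1233] [0.0379 0.2334]
-0.11 0.155 [ 0.463 -0.068  0.155] [True, True]
-0.11 0.26 [ 0.463 -0.068  0.26 ] [True, True]
-0.13 0.155 [ 0.443 -0.066  0.155] [True, True]
-0.13 0.26 [ 0.443 -0.066  0.26 ] [True, True]
-0.15 0.155 [ 0.423 -0.064  0.155] [True, True]
-0.15 0.26 [ 0.423 -0.064  0.26 ] [True, True]
-0.17 0.155 [ 0.403 -0.061  0.155] [True, True]
-0.17 0.26 [ 0.403 -0.061  0.26 ] [True, True]
```

```bash
cat >> h.py <<'E'
p=np.load('shelf.npy'); YAW=p[2]; c_,s_=np.cos(YAW),np.sin(YAW); RS=np.array([[c_,-s_],[s_,c_]])
def S(x,y,z): return np.r_[p[:2]+RS@[x,y],z]
def inv(P): return np.r_[RS.T@(np.array(P)[:2]-p[:2]),P[2]]
def fs(): # force in shelf axes
    f=np.array(arm.read_ft_force()); return np.r_[RS.T@f[:2],f[2]]
E
python3 - <<'E'
from h import *
q0=np.array(arm.read_qpos()); t=arm.read_tcp_pos()
arm.servo_line([t[0],t[1],.36],feed=.25)
for P in (S(-.145,0,.3),S(-.0114,.1235,.3),S(-.025,.006,.25)):
    for k in (0,np.pi/2,np.pi,-np.pi/2):
        j=arm.ik(P,quat(YAW+k)); print(k,None if j is None else np.round(j,2))
E
```

```text
0 [-0.83 -0.27  0.73  1.86  0.18  1.49 -1.83]
1.5707963267948966 [-1.01 -0.34  0.84  1.86  0.25  1.51 -0.33]
3.141592653589793 [-1.09 -0.38  0.88  1.86  0.29  1.53  1.2 ]
-1.5707963267948966 None
0 [-0.83  0.18  0.79  1.56 -0.13  1.46 -1.72]
1.5707963267948966 [-0.85  0.18  0.82  1.56 -0.13  1.46 -0.14]
3.141592653589793 [-0.86  0.19  0.83  1.56 -0.14  1.46  1.43]
-1.5707963267948966 [ 0.8   0.38 -1.23  1.48  0.36  1.53  2.6 ]
0 [-0.82  0.16  0.98  1.7  -0.14  1.35 -1.5 ]
1.5707963267948966 [-0.9   0.18  1.09  1.7  -0.17  1.35  0.1 ]
3.141592653589793 [-0.93  0.2   1.13  1.7  -0.18  1.36  1.68]
-1.5707963267948966 None
```

```bash
python3 - <<'E'
from h import *
Q=quat(YAW+np.pi)
arm.reach(S(-.15,0,.30),Q); arm.gripper_to(0.0,10)
arm.servo_line(S(-.15,0,.145),feed=.15)
print(arm.read_time(),inv(arm.read_tcp_pos()).round(4),fs().round(2))
x=-.122; arm.servo_line(S(x,0,.145),feed=.06)
while x<-.085:
    x+=.002; arm.servo_line(S(x,0,.145),feed=.02); f=fs()
    print(round(x,3),f.round(1))
    if f[0]<-9: break
print(arm.read_time(),inv(arm.read_tcp_pos()).round(4))
E
```

```text
7.1333 [-0.1496  0.      0.1456] [ 0.42 -0.41 -0.02]
-0.12 [-2.7 -1.1  2.2]
-0.118 [-4.   0.7  2.8]
-0.116 [-3.1 -0.2  1.5]
-0.114 [-3.1 -0.2  2.9]
-0.112 [-2.1 -0.1  1.6]
-0.11 [-2.3  0.4  1.8]
-0.108 [-1.6  0.5  1.4]
-0.106 [-1.6  0.9  0.9]
-0.104 [-1.7 -0.9  1.9]
-0.102 [-1.  -0.4  1.2]
-0.1 [-0.4  1.   0.8]
-0.098 [-0.3  0.1  1.7]
-0.096 [-0.6 -0.4  0. ]
-0.094 [-6.2 -0.5  3.7]
-0.092 [-17.9   0.6  13.5]
11.5 [-0.0948 -0.      0.1445]
```

```bash
python3 - <<'E'
from h import *
Q=quat(YAW+np.pi)
arm.servo_line(S(-.125,0,.15),feed=.1); arm.servo_line(S(-.125,0,.32),feed=.25)
yw=YAW+np.pi+.17
arm.reach(S(-.0114,.1236,.34),quat(yw)); arm.gripper_to(.045,20)
print(fs().round(2))
im=save('scene','scene1.png'); t=save('top','top1.png')
print([ (o,[(np.round(d["centre"]).tolist(),round(d["p"],2)) for d in arm.recognise('scene',o)]) for o in ('toggle','rest')])
print(proj('scene',S(-.0114,.1236,.25)),proj('scene',S(-.0114,.1236,.268)),proj('scene',S(-.025,.006,.183)),arm.read_time())
a=cv2.cvtColor(im,cv2.COLOR_RGB2BGR)[140:310,180:400]; cv2.imwrite('pics/crop1.png',cv2.resize(a,(770,595),interpolation=cv2.INTER_CUBIC))
E
```

```text
[ 0.42 -0.01 -0.16]
[('toggle', [([279.0, 205.0], 0.85), ([322.0, 208.0], 0.53)]), ('rest', [([344.0, 222.0], 0.82)])]
[340.98648281 196.00461788] [341.02818601 188.18737717] [289.42158725 257.92796032] 14.725
```

View pics/crop1.png

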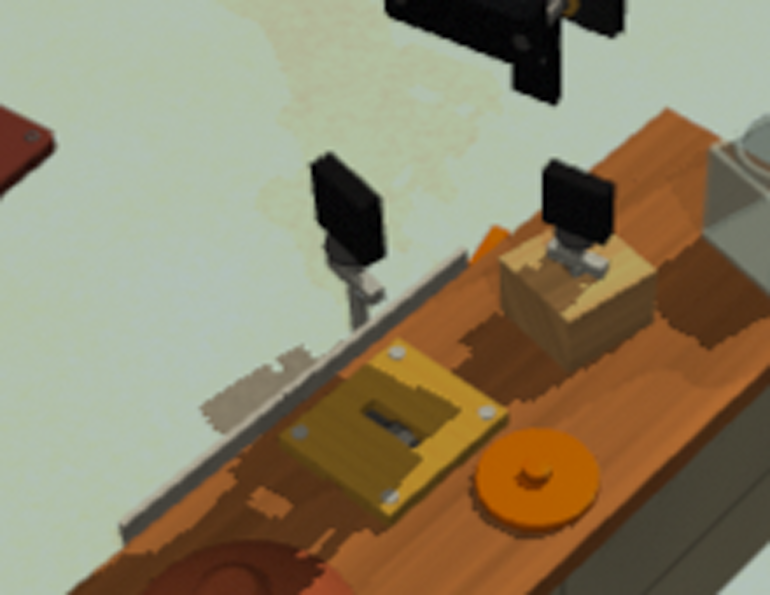

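```bash
python3 - <<'E'
from h import *
for px,z in (((291.9,261.1),.183),((291.9,261.1),.175),((345,198),.2505)): print(inv(ray('scene',px,z)).round(4))
# shelf corners predicted in both cams
for n in('scene','top'): print(n,[proj(n,S(a,b,.17)).round(1).tolist() for a,b in((-.075,-.28),(.085,-.28),(-.075,.28),(.085,.28))])
P=np.array(arm.read_tcp_pos()); ty=R.from_quat(np.roll(arm.read_tool_rot(),-1)).as_matrix()[:,1]
for n in('scene','top'): print(n,[proj(n,P+k*ty).round(1).tolist() for k in(-.03,0,.03)], arm.read_gripper_width())
s=cv2.imread('pics/scene1.png'); t=cv2.imread('pics/top1.png')
a=cv2.resize(s[90:240,270:470],(800,600),interpolation=cv2.INTER_CUBIC)
b=cv2.resize(t[160:260,220:400],(800,444),interpolation=cv2.INTER_CUBIC)
cv2.imwrite('pics/cmp1.png',np.vstack([cv2.resize(s[90:240,270:470],(400,300),interpolation=cv2.INTER_CUBIC),cv2.resize(t[140:290,220:420],(400,300),interpolation=cv2.INTER_CUBIC)]))
E
```

```text
[-0.017   0.0037  0.183 ]
[-0.022   0.0082  0.175 ]
[-0.0028  0.1239  0.2505]
scene [[134.1, 357.3], [204.1, 423.8], [367.8, 168.9], [435.5, 206.2]]
top [[542.9, 284.0], [542.2, 190.2], [202.1, 252.9], [214.9, 160.3]]
scene [[331.3, 165.5], [341.2, 154.7], [350.8, 144.3]] 0.04507507948399833
top [[322.8, 194.1], [299.5, 195.8], [276.2, 197.5]] 0.04507507948399833
```

View pics/cmp1.png

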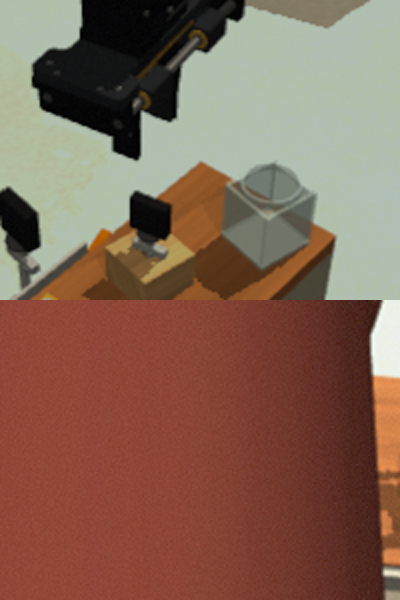

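The scene view shows the bin shut against the board. Its gripper fingertips appear at (334,167) against a predicted (331,165). Corrected by that offset, the scene camera agrees with the top-view wing and slot positions to about 1 px. Grasping now.

```bash
python3 - <<'E'
from h import *
yw=YAW+np.pi+.17
arm.servo_line(S(-.0114,.1236,.285),feed=.15)
arm.servo_line(S(-.0114,.1236,.238),feed=.08); print('down',fs().round(2))
arm.gripper_to(0.0,25); f=fs()
print(arm.read_gripper_width(),arm.read_finger_force(),f.round(2))
w=arm.read_gripper_width()
if .009<w<.015:
    arm.servo_line(S(-.0114,.1236,.305),feed=.08); print('lift',fs().round(2),arm.read_gripper_width())
    save('scene','scene2.png'); save('top','top2.png')
    im=cv2.imread('pics/scene2.png')[100:250,270:470]; cv2.imwrite('pics/crop2.png',cv2.resize(im,(800,600),interpolation=cv2.INTER_CUBIC))
    P=S(-.0114,.1236,.305)
    for d in (-.003,-.030,-.064): print(d,(4*(proj('scene',P+[0,0,d])-[270,100])).round())
print(arm.read_time())
E
```

```text
down [-0.61  0.51  0.25]
0.011646095875532583 24.99991342658177 [0.3  1.31 1.1 ]
lift [ 0.57  1.13 -0.27] 0.01165454218409666
-0.003 [284. 291.]
-0.03 [284. 340.]
-0.064 [284. 399.]
17.7333
```

View pics/crop2.png

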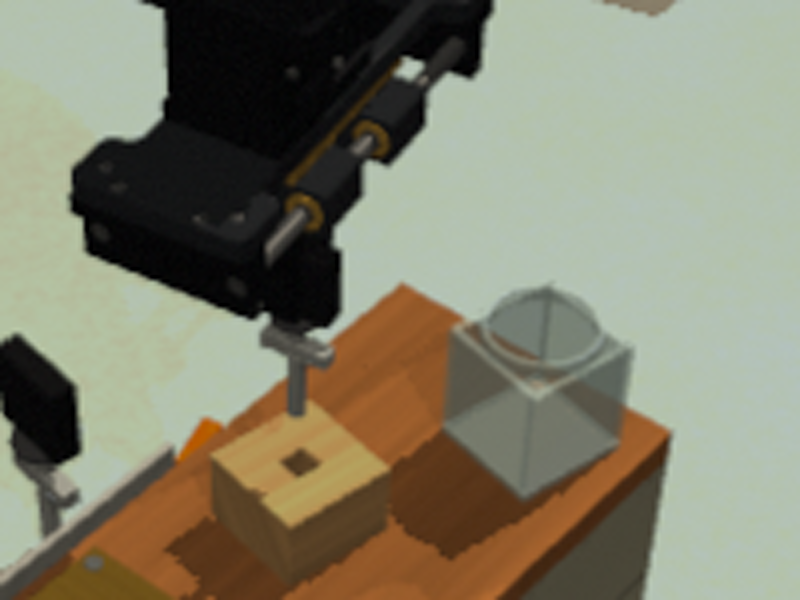

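The toggle is held with its bar level and its nose tip at (297,415), matching the prediction once the camera offset is applied. Next I'll feel for the slot.

```bash
cat >> h.py <<'E'
def fa(n=5):
    v=[]
    for _ in range(n): arm.dwell(.015); v.append(fs())
    return np.mean(v,0)
E
python3 - <<'E'
from h import *
Q=quat(YAW+np.pi)
x,y=-.025,.006
arm.servo_line(S(-.0114,.1236,.32),feed=.15)
arm.servo_line(S(x,y,.30),feed=.15,rot=Q)
arm.servo_line(S(x,y,.256),feed=.1); arm.dwell(.15)
b=fa(10); print('bias',b.round(2)); np.save('bias.npy',b)
z=.256
while z>.2285:
    z-=.003; arm.servo_line(S(x,y,z),feed=.04); f=fa()-b
    print(round(z,4),f.round(2))
    if np.abs(f).max()>3: break
print(inv(arm.read_tcp_pos()).round(4),arm.read_time())
E
```

```text
bias [-0.09 -0.23 -0.4 ]
0.253 [-0.81  0.8  -0.05]
0.25 [ 0.11  0.39 -0.38]
0.247 [0.32 0.04 0.05]
0.244 [ 0.37 -0.2   0.11]
0.241 [ 0.24  1.48 -1.56]
0.238 [ 0.37  2.19 -1.52]
0.235 [ 0.4   2.86 -1.77]
0.232 [ 0.99  3.22 -1.93]
[-0.025   0.0061  0.2319] 22.5083
```

```bash
python3 - <<'E'
from h import *
b=np.load('bias.npy'); x,y,z=-.025,.006,.232
for i in range(12):
    y+=.0005; arm.servo_line(S(x,y,z),feed=.02); f=fa()-b
    print(round(y,4),f.round(2))
    if f[1]<-2.5: break
print(inv(arm.read_tcp_pos()).round(4),arm.read_time())
E
```

```text
0.0065 [ 0.61  1.88 -1.81]
0.007 [0.   0.51 0.17]
0.0075 [ 0.2   0.48 -0.46]
0.008 [ 0.38  0.75 -0.39]
0.0085 [ 0.09  0.17 -0.23]
0.009 [-0.2   0.43 -0.23]
0.0095 [-0.43  0.   -0.37]
0.01 [-0.21 -1.44 -0.35]
0.0105 [ 0.09 -3.08  0.05]
[-0.025  0.01   0.232] 25.5083
```

```bash
python3 - <<'E'
from h import *
b=np.load('bias.npy'); x,y,z=-.025,.0083,.232
arm.servo_line(S(x,y,z),feed=.02); print((fa()-b).round(2))
arm.servo_line(S(x,y,.219),feed=.04); z=.219
while z>.2:
    z-=.0015; arm.servo_line(S(x,y,z),feed=.03); f=fa(4)-b
    print(round(z,4),f.round(2))
    if f[2]>3.5 or np.abs(f[:2]).max()>4: break
print(inv(arm.read_tcp_pos()).round(4),arm.read_time(),arm.read_gripper_width(),(np.array(arm.read_ft_torque())).round(2))
E
```

```text
[ 0.18  0.23 -0.41]
0.2175 [ 0.35 -0.07 -0.23]
0.216 [ 0.57  0.43 -0.01]
0.2145 [-0.43  0.05 -0.62]
0.213 [ 0.2  -0.05 -0.5 ]
0.2115 [ 0.17 -0.27 -0.19]
0.21 [-0.03  0.47 -0.1 ]
0.2085 [-0.21  0.43 -0.19]
0.207 [0.3  0.45 0.05]
0.2055 [-0.25  0.37 -0.5 ]
0.204 [-0.29  0.24 -0.31]
0.2025 [ 0.19  0.44 -0.59]
0.201 [ 0.15  0.33 -0.62]
0.1995 [0.26 0.15 0.97]
[-0.0248  0.0083  0.1997] 30.4417 0.011618201436296166 [-0.   -0.11 -0.01]
```

```bash
python3 - <<'E'
from h import *
b=np.load('bias.npy'); x,y,z=-.025,.0083,.1995
while z>.185:
    z-=.001 if z<.1925 else .002; arm.servo_line(S(x,y,z),feed=.03); f=fa(4)-b
    print(round(z,4),f.round(2))
    if f[2]>9.5 or np.abs(f[:2]).max()>5: break
print(inv(arm.read_tcp_pos()).round(4),arm.read_time(),arm.read_gripper_width(),np.array(arm.read_ft_torque()).round(2))
E
```

```text
0.1975 [ 0.96 -0.02  2.24]
0.1955 [ 0.5  -0.22  3.51]
0.1935 [ 1.   -0.23  4.45]
0.1915 [ 1.19 -0.01  5.44]
0.1905 [0.73 0.06 5.79]
0.1895 [ 0.92 -0.05  5.81]
0.1885 [-0.72  0.39  9.5 ]
[-0.0248  0.0083  0.189 ] 32.6583 0.011956666701261392 [-0.08  0.18  0.01]
```

```bash
python3 - <<'E'
from h import *
b=np.load('bias.npy'); x,y,z=-.025,.0083,.1892
for i in range(1,10):
    a=np.deg2rad(10*i)
    arm.servo_line(S(x,y,z),feed=.05,rot=quat(YAW+np.pi-a)); f=fa(4)-b; t=np.array(arm.read_ft_torque())
    print(10*i,f.round(2),t.round(2))
    if abs(t[2])>.5 or np.abs(f[:2]).max()>6: print('stop');break
print(inv(arm.read_tcp_pos()).round(4),arm.read_time(),arm.read_gripper_width(),np.round(arm.read_qpos(),2))
E
```

```text
10 [0.29 0.34 6.2 ] [-0.01 -0.06 -0.03]
20 [0.08 1.15 6.42] [ 0.04 -0.07 -0.03]
30 [0.21 0.55 6.09] [ 0.08 -0.15 -0.05]
40 [0.83 1.04 6.28] [ 0.22 -0.2  -0.05]
50 [1.3  2.45 6.68] [ 0.4  -0.31 -0.  ]
60 [1.44 3.24 7.05] [ 0.62 -0.46 -0.06]
70 [1.69 3.6  6.87] [ 0.69 -0.6  -0.03]
80 [3.04 4.73 6.6 ] [ 0.81 -0.68 -0.01]
90 [2.83 4.36 6.42] [ 0.82 -0.72 -0.03]
[-0.0242  0.0099  0.1896] 36.1833 0.01180489812541759 [-1.03  0.4   1.35  1.79 -0.41  1.28  0.31]
```

```bash
python3 - <<'E'
from h import *
b=np.load('bias.npy'); x,y,z=-.0245,.0083,.1892
for k in range(8):
    y+=.0005; arm.servo_line(S(x,y,z),feed=.03); f=fa(4)-b; print(round(y,4),f.round(2),np.array(arm.read_ft_torque()).round(2))
    if f[1]<1: break
while z<.1975:
    z+=.001; arm.servo_line(S(x,y,z),feed=.03); f=fa(4)-b; print(round(z,4),f.round(2))
    if f[2]<1.5: break
print(inv(arm.read_tcp_pos()).round(4),arm.read_time(),arm.read_gripper_width())
E
```

```text
0.0088 [0.97 3.07 7.67] [ 0.59 -0.31 -0.03]
0.0093 [1.21 1.48 7.55] [ 0.25 -0.3   0.02]
0.0098 [1.56 0.1  6.67] [-0.04 -0.23  0.  ]
0.1902 [2.12 1.26 6.02]
0.1912 [2.95 1.51 5.84]
0.1922 [3.59 2.44 5.06]
0.1932 [2.89 3.25 4.62]
0.1942 [2.02 3.39 4.09]
0.1952 [1.73 3.92 3.92]
0.1962 [0.51 4.17 2.39]
0.1972 [ 4.63  3.74 -8.92]
[-0.0248  0.0099  0.1963] 39.6667 0.011788932781118165
```

```bash
python3 - <<'E'
from h import *
b=np.load('bias.npy'); x,y=-.0250,.0098
arm.servo_line(S(x,y,.1962),feed=.03); print((fa()-b).round(2))
arm.gripper_to(.034,10); arm.dwell(.2); print('open',(fa()-b).round(2),arm.read_gripper_width())
P=inv(arm.read_tcp_pos()); arm.servo_line(S(P[0],P[1],.25),feed=.06); print((fa()-b).round(2))
arm.servo_line(S(P[0],P[1],.34),feed=.2)
arm.servo_line(S(-.13,-.0,.40),feed=.2)
print(arm.read_time())
save('scene','scene3.png'); im=cv2.imread('pics/scene3.png')[180:330,200:400]; cv2.imwrite('pics/crop3.png',cv2.resize(im,(800,600),interpolation=cv2.INTER_CUBIC))
for d in (0.025,.06): print((4*(proj('scene',S(-.025,.0083,.1667+d))+[3,3]-[200,180])).round())
E
```

```text
[ 3.3   4.57 -0.95]
open [ 0.04  0.02 -0.12] 0.034291598470182844
[-0.25  0.32  0.42]
44.3417
[372. 307.]
[367. 251.]
```

View pics/crop3.png

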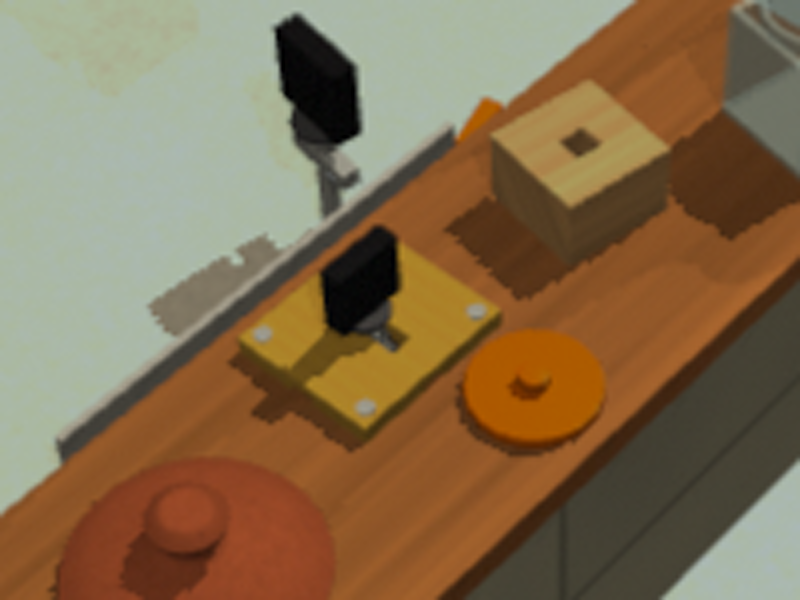

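The toggle stands upright at crop (362,290), wing crosswise to the slot and collar raised above the plate. The bin is shut, and the lids and jars in view are undisturbed.

```bash
python3 -c "
from workcell import arm
print(arm.hand_in())"
```

```text
the job is handed in; nothing more can be done
None
```

The job is handed in at about 44 s: the bin is shut and the T-toggle stands locked crosswise under the brass plate, released by the gripper, with the lids and jars left alone; I don't have the judge's result.

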